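# Seat the jig cover on its hidden pin and hold it down

### The job

Pick up the blue jig cover by its black grip, lay it square on the assembly jig and work it along the jig's long axis until its hidden socket drops over the locating pin. Then press the cover down against the springs until it is fully home, and finish while still holding it pressed down there. Leave the eyepiece, the battery pack and the roll of tape where they are.

Things in the scene. Friction and masses are not known exactly. Their poses are not given: they have to be found in the camera images.
- cover_center (a point): Centre (27 mm above the underside) of the loose blue jig cover, 0.18 to 0.35 kg: a block 80 (x) x 60 (y) x 20 (z) mm with a black upright grip rib in the middle of its top, 50 mm long (x), 16 mm thick (y), from 20 to 54 mm above the underside; pinch it across the 16 mm. x along the long side, z up. It may be fitted either way round (half turn).
- cover_socket (a point): Middle of the cover's underside: mouth of its one blind round socket, 14 mm in diameter, 16.5 mm deep, chamfered, not visible from above.
- jig: Assembly jig fixed to the bench: aluminium base plate 130 (x) x 96 (y) x 10 (z) mm, with a sprung steel platen above it, 84 x 64 mm, its top 22 mm above the bench when free. Origin at the centre of the base's underside, on the bench; x along its long side, z up. The cover lies square when its long side runs along the jig's. Carry low: a shelf 0.6 m up overhangs; a vice stands right.
- jig_slot (a point): Middle of the platen's black slot (along jig x), 22 mm above the bench. In it stands a rigid clamped brass pin, 12 mm in diameter, its top 5 mm a cone tapering to 4 mm; tip 31 mm above the bench. It stands at jig y = 0, anywhere within 12 mm of this point along jig x: not given, but seen or felt. Beside it the cover's underside rests on the tip; over it it drops 9 mm to the platen.
- jig_platen (a joint): How far the sprung platen is pressed down, in m: 0 free (top 22 mm above the bench), 0.005 fully home on its stop (top 17 mm above the bench). The springs give 6 N at 0 and 11 N at 0.005.
- eyepiece_1: Bystander: black eyepiece standing upright, 34 mm in diameter, 42 mm high; origin at the centre of its underside.
- pack: Bystander: dark grey instrument battery pack, 39 x 68 x 60 mm high; origin at the centre of its underside.
- blue_tape: Bystander: roll of blue tape lying flat, 62 mm in diameter, 19 mm high; origin at the centre of its underside.
Mind the look-alikes: they are no part of the job. Leave any brown look-alike of the part that bears cover_center alone.

How it is judged:
By the outcome, as a careful person would: the job done as asked, in the order asked, and still so for the second after the job is handed in, while the arm keeps its last pose, push and grip.
It also fails if it takes over 51 s, if anything falls off the work surface, if the arm or the gripper's body presses on something with over 40 N, if the wrist force passes 120 N, or if a joint passes its speed limit or range.

### The arm

A 6-joint arm with a two-finger parallel gripper is mounted at the origin on a cart in front of the work surface, level with it; the furniture and walls round the work are solid. World frame = base frame: x ahead of the robot, y to its left, z up, the work surface at z = 0. Lengths are in mm, angles in degrees, forces in N, time in s.
With the tool pointing down it reaches from about 300 to 850 mm from the base axis. Payload 4.2 kg.
Tool frame: the origin (TCP) lies on the centre line of the jaws, within the pads' length; the fingertips stand 14 mm ahead of it and the grasp point (between the pads) lies 5 mm behind it; z points along the fingers, y is the line along which they close (so a half turn about z gives the same grasp; the last joint's range is limited). The gripper opens to 91 mm and grips with 3 to 60 N. Pads are 32 mm wide; open, the fingers measure 118 mm over their backs; the gripper's body (76 mm by 178 mm) begins 60 mm behind the grasp point.
Start: joints at [73.912, 18.312, 89.639, -0, 72.044, -1.146], TCP at [148.267, 555.571, 227.976] pointing down, gripper open.
Joint ranges: [-177.97, 177.97], [-48.28, 115.42], [12.27, 149.76], [-77.06, 257.06], [2.81, 150.46], [-146.56, 146.56]. Speed limits (degrees/s): [147.25, 147.25, 180, 180, 180, 180].

### API

Orientations are given as [roll, pitch, yaw] about the fixed x, y, z axes, in that order (R = Rz(yaw) Ry(pitch) Rx(roll)).
In Python, from workcell import env gives the robot as it stands.
- The arm moves only by the tool arm_command, never from a script. Its argument "motion" is a list of rows, each an object with "offset": the shift along the tool's x, y, z in m, a list of three; "spin": the turn about the tool's z in rad. In form: [{"offset": [tx, ty, tz], "spin": spin}, ...]. A call has 1 to 5 rows; each row shifts and turns the commanded pose from where the row before left it, along the tool's axes as they then stand; what a row does not reach is not made up. A row lasts 1/8 s, in which the tool goes at most 62.5 mm and 10.7 degrees, less where a joint would pass 70% of its speed; a pose out of reach is approached as far as the arm can. A call with a gripper value outside its range is refused whole. "jaw" is the finger opening in m, from 0 to 0.0912, set as the call begins (left out, the last holds). The fingers move at their own pace and stop on an object; "newtons" is the grip in N (left out, the last holds). Time passes only in rows, so rows that do not move let the fingers close. It gives the time, the measured TCP pose, the force, the opening and the grip force at its end, in the units of the state.
- env.state(): the state, without advancing time (a new reading comes with each control period).
- env.grab_frame(name): name is "side" or "top"; returns (picture, depth): 384x512x3 uint8, blue, green, red; 384x512 float32, mm along the optical axis (not along the pixel's ray), 0 where there is no reading.
- env.camera_model(name): a dict with "fx", "fy", "cx", "cy" (pixels), "eye" and "rotation" of the camera in the world. Camera axes: x right, y down, z forward; pixel columns grow to the right and rows downward; lengths in mm; the calibration is good to about 2 mm. A picture is of the moment at which its call begins. camera_model takes no time and is no camera call.
- env.job_done(): hands the job in; it is judged then, once.
Trained networks look in the newest picture that a camera, given by its name, has taken for a name from the list of things; names that differ only in an ending like _2 or _b are one class to them, and where a whole thing is asked for, a point or a joint stands for the part that bears it (a point fixed in the world has none). Each returns a list of dicts, best first, with "score" (0 to 1); they miss things now and then, are a little off and sometimes report something else, mostly with a low value. They report only what shows in the picture. A call takes as long as a camera call. They do not tell look-alikes from the thing itself.
- env.boxes_of(camera, target): "bbox" ([left, top, right, bottom] in pixels, round what is visible of it).
- env.pinpoint(camera, target): "location" ([column, row] in pixels: a listed point, or the origin of a listed thing).
The state is a dict: "time_s": time; "qpos": joint angles; "qvel": joint speeds; "effort": joint torques, N m; "ee_pos": TCP position; "ee_rot": TCP orientation; "force": force on the tool from outside, world axes, zero at the start; "torque": the same for the moment, N m; "gripper_width": finger opening in mm; "gripper_force": force on a finger pad.
Only numpy, scipy, OpenCV 4.12 (cv2) and the standard library are available. Lean on these libraries where they do the work, as an engineer would, in place of code of your own. Each camera call takes 0.05 s, during which the arm holds its last target. There are 200 camera calls.

## Working session

There is one attempt and no reset: what is moved stays moved. The work goes in short steps, Python scripts to look and compute and a tool call to move; the robot and the scene stay as the last step left them, time stands still between calls to the robot, and variables do not carry over. Pictures are saved under pics/ and viewed, at most 10 in all, crops included, and the job is handed in when it is done.

Besides the shell and the picture viewer there is one more tool, called after "Emit:" as a command line: name --argument value ..., lists and objects as JSON in quotes. arm_command: Moves the arm, as the interface text tells. Its arguments: {"type":"object","properties":{"motion":{"type":"array"},"jaw":{"type":"number"},"newtons":{"type":"number"}},"required":["motion"]}

```bash
ls; mkdir -p pics
cat > h.py <<'E'
import numpy as np, cv2
from workcell import env
def px2w(cam,u,v,d=None,z=None):
    m=env.camera_model(cam);R=np.array(m["rotation"]);e=np.array(m["eye"])
    r=R@np.array([(u-m["cx"])/m["fx"],(v-m["cy"])/m["fy"],1.])
    t=d if d is not None else (z-e[2])/r[2]
    return e+t*r
def cloud(cam,D):
    m=env.camera_model(cam);R=np.array(m["rotation"]);e=np.array(m["eye"])
    v,u=np.mgrid[0:D.shape[0],0:D.shape[1]]
    P=np.stack([(u-m["cx"])/m["fx"]*D,(v-m["cy"])/m["fy"]*D,D],-1)@R.T+e
    P[D==0]=np.nan
    return P
E
python3 - <<'E'
from h import *
for c in("top","side"):
    p,D=env.grab_frame(c);cv2.imwrite(f"pics/{c}0.png",p);np.savez(f"{c}0.npz",p=p,D=D)
    m=env.camera_model(c);print(c,m)
    for t in("cover_center","jig","jig_slot","eyepiece_1","pack","blue_tape"):
        print(t,[(np.round(b["location"]).tolist(),round(b["score"],2)) for b in env.pinpoint(c,t)])
    print([(np.round(b["bbox"]).tolist(),round(b["score"],2)) for b in env.boxes_of(c,"cover_center")])
s=env.state();print(s)
E
```

```text
pics
top {'fx': 351.6002929441904, 'fy': 351.6002929441904, 'cx': 257.25240621680507, 'cy': 192.48583108639616, 'eye': array([ 314.50187986,  -45.83713463, 1267.18698567]), 'rotation': array([-1.68045947e+02, -6.75130770e-02, -8.40504948e+01])}
cover_center [([257.0, 201.0], 0.85)]
jig [([169.0, 193.0], 0.78)]
jig_slot [([170.0, 192.0], 0.66)]
eyepiece_1 [([243.0, 166.0], 0.48)]
pack [([210.0, 156.0], 0.57)]
blue_tape [([166.0, 157.0], 0.59), ([171.0, 191.0], 0.4)]
[([363.0, 241.0, 389.0, 262.0], 0.84), ([247.0, 190.0, 270.0, 217.0], 0.77)]
side {'fx': 372.8915523528772, 'fy': 372.8915523528772, 'cx': 257.9920946397425, 'cy': 192.4318526754222, 'eye': array([339.16003224, 598.22406819, 981.75503126]), 'rotation': array([-145.19470962,    0.40799552, -160.22480058])}
cover_center [([270.0, 194.0], 0.95), ([338.0, 115.0], 0.71)]
jig [([231.0, 290.0], 0.75)]
jig_slot [([227.0, 285.0], 0.64)]
eyepiece_1 [([220.0, 198.0], 0.56)]
pack [([190.0, 235.0], 0.62)]
blue_tape []
[([258.0, 187.0, 284.0, 210.0], 0.94), ([329.0, 109.0, 348.0, 130.0], 0.74)]
{'time_s': 0.8, 'qpos': array([ 7.39119390e+01,  1.83096315e+01,  8.96385642e+01,  1.58908411e-04,
        7.20443044e+01, -1.14582812e+00]), 'qvel': array([-0.16694945,  0.01747048,  0.00755807, -0.0422614 ,  0.0750064 ,
       -0.03359409]), 'effort': array([-1.41547262e-03, -4.12296796e+01, -2.32220757e+01,  7.27245281e-02,
        3.73433100e-02, -8.12563798e-06]), 'ee_pos': array([148.26227995, 555.57089693, 228.00164668]), 'ee_rot': array([ 1.79992499e+02, -1.16733664e-06,  1.65057718e+02]), 'force': array([-0.69380729, -0.39758556, -0.01349038]), 'torque': array([ 0.01131676, -0.04495491,  0.01665427]), 'gripper_force': 0.0, 'gripper_width': 91.17886147362535}
```

```bash
sed -i 's/R=np.array(m\["rotation"\])/R=Rot.from_euler("xyz",m["rotation"],degrees=True).as_matrix()/; s/^from workcell/from scipy.spatial.transform import Rotation as Rot\nfrom workcell/' h.py
python3 - <<'E'
from h import *
for c,pts in(("top",{"cover":(257,201),"other":(376,251),"jig":(169,193),"slot":(170,192),"eye":(243,166),"pack":(210,156),"tape":(166,157)}),("side",{"cover":(270,194),"other":(338,115),"jig":(231,290),"slot":(227,285)})):
    f=np.load(c+"0.npz");P=cloud(c,f["D"])
    for k,(u,v) in pts.items(): print(c,k,P[v,u].round(),f["p"][v,u], px2w(c,u,v,z=22).round())
t=cv2.imread("pics/top0.png");s=cv2.imread("pics/side0.png")
a=cv2.resize(t[130:290,140:410],None,fx=2.9,fy=2.9,interpolation=2)
cv2.imwrite("pics/topc.png",a)
b=cv2.resize(s[90:330,160:420],None,fx=2.5,fy=2.5,interpolation=2);cv2.imwrite("pics/sidec.png",b)
E
```

```text
top cover [539. -23.  56.] [37 34 33] [546. -22.  22.]
top other [ 409. -444.   56.] [ 47  80 129] [ 412. -455.   22.]
top jig [542. 297.  23.] [43 43 42] [542. 297.  22.]
top slot [546. 295.  19.] [35 35 36] [546. 294.  22.]
top eye [677.  44.   0.] [ 80 205 216] [670.  42.  22.]
top pack [686. 163.  55.] [63 66 68] [696. 168.  22.]
top tape [682. 336.   0.] [ 48 125 137] [675. 330.  22.]
side cover [530. -21.  42.] [15 14 13] [534. -34.  22.]
side other [ 410. -419.   49.] [14 33 63] [ 412. -449.   22.]
side jig [532. 294.  23.] [25 27 26] [532. 293.  22.]
side slot [547. 285.  24.] [178 187 192] [547. 284.  22.]
```

View pics/topc.png

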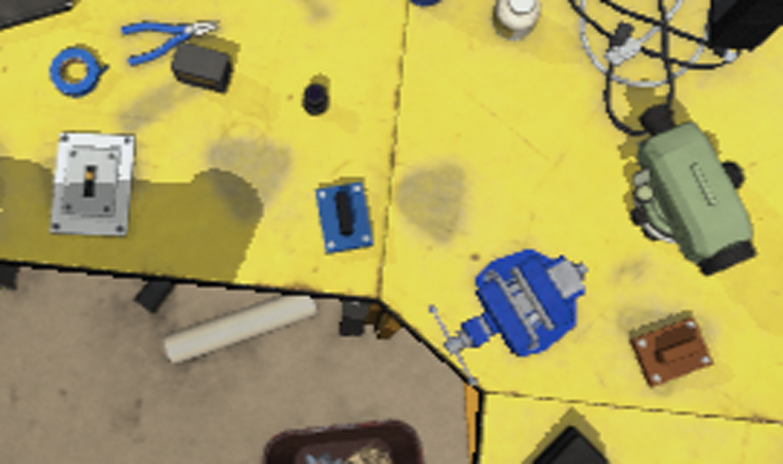

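View pics/sidec.png

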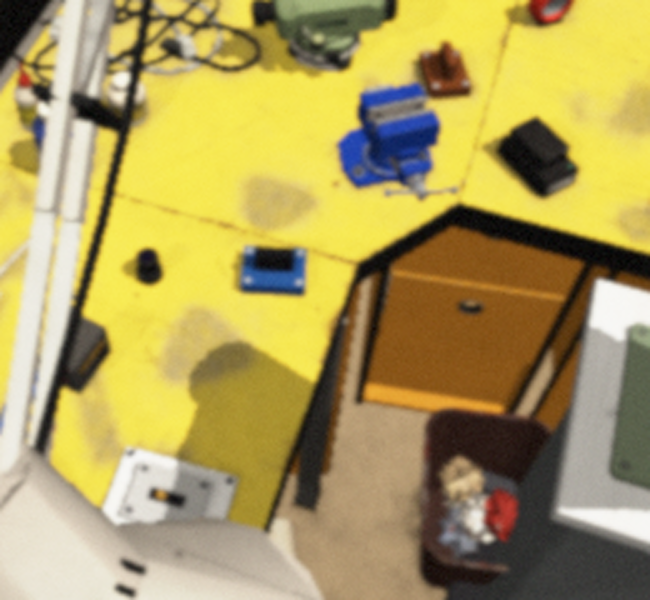

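The blue cover with the black rib sits at top pixel (259,203). The brown look-alike is at (373,251), so I leave it alone; only the blue one fits. The jig is at (170,193), with a brass dot, the pin, visible in the slot near (171,189).

```bash
cat > meas.py <<'E'
from h import *
import sys
def rect(pts): # world xy points
    (c,s,a)=cv2.minAreaRect(pts.astype(np.float32)); 
    b=cv2.boxPoints((c,s,a));e1=b[1]-b[0];e2=b[2]-b[1];L=e1 if np.hypot(*e1)>np.hypot(*e2) else e2
    return np.round(c,1),np.round(s,1),round(np.degrees(np.arctan2(L[1],L[0]))%180,1)
def run(c,p,D,cov,jig):
    P=cloud(c,D);hsv=cv2.cvtColor(p,cv2.COLOR_BGR2HSV)
    m=env.camera_model(c)
    def proj(mask,z):
        v,u=np.nonzero(mask);return np.array([px2w(c,a,b,z=z)[:2] for a,b in zip(u,v)])
    def win(q,r):
        w=np.zeros(p.shape[:2],bool);w[q[1]-r:q[1]+r,q[0]-r:q[0]+r]=1;return w
    if cov:
        w=win(cov,22);blue=w&(hsv[...,0]>95)&(hsv[...,0]<125)&(hsv[...,1]>120)
        rib=w&(hsv[...,2]<75)&(P[...,2]>40)
        print(c,"cover",rect(proj(blue,20)),"rib",rect(proj(rib,54)),rib.sum(),"zrib",np.nanmedian(P[...,2][rib]))
    if jig:
        w=win(jig,40);
        base=w&(hsv[...,1]<70)&(P[...,2]>4)&(P[...,2]<40)
        n,l,st,ce=cv2.connectedComponentsWithStats(base.astype(np.uint8));k=1+np.argmax(st[1:,4])
        print(c,"base",rect(proj(l==k,10)),st[k,4])
        w=win(jig,14);pin=w&(hsv[...,0]<25)&(hsv[...,1]>110)&(hsv[...,2]>90)
        q=proj(pin,29);print("pin",q.mean(0) if len(q) else None,len(q))
        slot=w&(hsv[...,2]<80);print("slot",rect(proj(slot|pin,22)))
E
python3 - <<'E'
from meas import *
f=np.load("top0.npz");run("top",f["p"],f["D"],(259,203),(170,193))
f=np.load("side0.npz");run("side",f["p"],f["D"],(270,198),(227,287))
E
python3 - <<'E'
import cv2
t=cv2.imread("pics/top0.png");s=cv2.imread("pics/side0.png")
a=cv2.resize(t[165:230,140:205],(390,390),interpolation=0);b=cv2.resize(t[175:235,225:290],(390,390),interpolation=0)
cv2.imwrite("pics/z.png",cv2.hconcat([a,b]))
E
```

```text
top cover (array([533.7, -27.6]), array([79.9, 55.8]), np.float32(15.8)) rib (array([533.1, -28.6]), array([50.9, 15.6]), np.float32(15.2)) 63 zrib 52.871891359506435
top base (array([544.7, 291.1]), array([130.3,  96.6]), np.float32(4.4)) 898
pin [552.01335694 291.79378873] 6
slot (array([537.8, 291.4]), array([53.6, 47.1]), np.float32(1.5))
side cover (array([531.1, -17.1]), array([69. , 52.3]), np.float32(19.5)) rib (array([533.4, -16.9]), array([45.6, 18.4]), np.float32(19.5)) 77 zrib 51.735059204624804
side base (array([546.4, 286.7]), array([132.8,  85.6]), np.float32(6.6)) 1132
pin [541.34233015 271.72964122] 34
slot (array([542. , 269.3]), array([58.3, 31.8]), np.float32(87.2))
```

View pics/z.png

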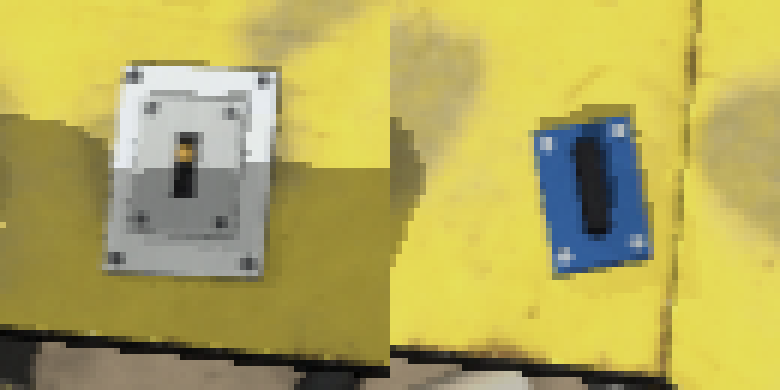

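The crops agree with the measurements: jig at (545,291) with yaw 4.4°, pin about +7 mm along jig x, and the blue cover at (533,-28) with yaw 15.5°. I'll move over the cover.

Emit:
arm_command --motion '[{"offset":[-0.037,-0.033,0]},{"offset":[-0.037,-0.033,0]},{"offset":[-0.037,-0.033,0]},{"offset":[-0.037,-0.033,0]},{"offset":[-0.037,-0.033,0]}]'

```text
invalid input at $.motion[0]: expected keys offset, spin
```

Emit:
arm_command --motion '[{"offset":[-0.037,-0.033,0]},{"offset":[-0.037,-0.033,0]},{"offset":[-0.037,-0.033,0]},{"offset":[-0.037,-0.033,0]},{"offset":[-0.037,-0.033,0]}]'

```text
invalid input at $.motion[0]: expected keys offset, spin
```

Emit:
arm_command --motion '[{"offset":[-0.037,-0.033,0]},{"offset":[-0.037,-0.033,0]},{"offset":[-0.037,-0.033,0]},{"offset":[-0.037,-0.033,0],"spin":-0.177},{"offset":[0,0,0.03],"spin":-0.177}]'

```text
invalid input at $.motion[0]: expected keys offset, spin
```

Emit:
arm_command --motion '[{"offset":[0,0,0.03],"spin":-0.177},{"offset":[0,0,0.02]},{"offset":[0,0,0]}]'

```text
invalid input at $.motion[1]: expected keys offset, spin
```

```bash
cat > go.py <<'E'
from h import *
def delta(x,y,z,yaw):
    s=env.state();p=s["ee_pos"];r=Rot.from_euler("xyz",s["ee_rot"],degrees=True)
    d=r.inv().apply(np.array([x,y,z])-p);dy=(yaw-s["ee_rot"][2]+180)%360-180
    print("t",round(s["time_s"],2),"pos",p.round(1),"rot",s["ee_rot"].round(2),"F",s["force"].round(1),"w",round(s["gripper_width"],1),"tool delta mm",d.round(1),"spin rad",round(-np.radians(dy),4))
E
python3 -c "
from go import *
delta(533,-28.3,38,-164.5)
p,D=env.grab_frame('side');cv2.imwrite('pics/s1.png',p)
import meas
meas.run('side',p,D,(270,198),(227,287))"
```

```text
t 0.8 pos [148.3 555.6 228. ] rot [179.99  -0.   165.06] F [-0.7 -0.4 -0. ] w 91.2 tool delta mm [-522.3 -464.9  189.9] spin rad -0.5313
side cover (array([531.8, -17.5]), array([68.7, 52.4]), np.float32(17.8)) rib (array([533.4, -16.9]), array([45.6, 18.4]), np.float32(19.5)) 79 zrib 51.20428826114653
side base (array([546. , 289.3]), array([130.5,  84.9]), np.float32(3.7)) 1129
pin [541.34233015 271.72964122] 34
slot (array([542.6, 269.2]), array([58.3, 33.1]), np.float32(87.2))
```

Spin is required in every row.

Emit:
arm_command --motion '[{"offset":[-0.037,-0.033,0],"spin":0},{"offset":[-0.037,-0.033,0],"spin":0},{"offset":[-0.037,-0.033,0],"spin":0},{"offset":[-0.037,-0.033,0],"spin":0},{"offset":[-0.037,-0.033,0],"spin":0}]'

```text
time_s: 1.48
ee_pos: [285.2, 347.1, 228.2]
ee_rot: [180.0, 0.0, 165.1]
force: [-0.3, 0.4, 0.4]
gripper_width: 91.0
gripper_force: 0.0
```

Emit:
arm_command --motion '[{"offset":[-0.037,-0.033,0],"spin":0},{"offset":[-0.037,-0.033,0],"spin":0},{"offset":[-0.037,-0.033,0],"spin":0},{"offset":[-0.037,-0.033,0],"spin":0},{"offset":[-0.037,-0.033,0],"spin":0}]'

```text
time_s: 2.1
ee_pos: [421.5, 139.9, 228.2]
ee_rot: [180.0, 0.0, 165.1]
force: [0.5, 0.1, -0.4]
gripper_width: 91.2
gripper_force: 0.0
```

Emit:
arm_command --motion '[{"offset":[-0.037,-0.033,0],"spin":0},{"offset":[-0.037,-0.033,0],"spin":0},{"offset":[-0.037,-0.033,0],"spin":0},{"offset":[-0.037,-0.033,0],"spin":-0.177},{"offset":[0,0,0.03],"spin":-0.177}]'

```text
time_s: 2.72
ee_pos: [533.1, -27.3, 199.3]
ee_rot: [-179.9, 0.4, -174.5]
force: [-0.5, -1.0, -0.3]
gripper_width: 91.2
gripper_force: 0.0
```

Emit:
arm_command --motion '[{"offset":[0,0,0.03],"spin":-0.177},{"offset":[0,0,0.02],"spin":0},{"offset":[0,0,0],"spin":0}]'

```text
time_s: 3.1
ee_pos: [528.6, -24.3, 146.6]
ee_rot: [179.9, -0.2, -164.5]
force: [0.2, 0.7, -0.0]
gripper_width: 91.1
gripper_force: 0.0
```

```bash
python3 -c "
from go import *
delta(533,-28.3,38,-164.5)
for c in ('side','top'):
    p,D=env.grab_frame(c);cv2.imwrite(f'pics/{c}1.png',p)
    print([(b['location'],b['score']) for b in env.pinpoint(c,'cover_center')])
    import meas
    meas.run(c,p,D,(270,198) if c=='side' else (259,203),(227,287)if c=='side' else (170,193))"
```

```text
t 3.1 pos [528.6 -24.3 146.6] rot [ 179.93   -0.19 -164.53] F [ 0.2  0.7 -0. ] w 91.1 tool delta mm [ -3.5  -5.1 108.6] spin rad -0.0005
[([340.2, 115.9], 0.92), ([272.7, 192.8], 0.73)]
side cover (array([531.1, -17.1]), array([69. , 52.3]), np.float32(19.5)) rib (array([535.9, -44.4]), array([84.4, 72. ]), np.float32(19.5)) 313 zrib 175.2418529068027
side base (array([546.3, 288.9]), array([130. ,  85.4]), np.float32(3.9)) 1131
pin [550.42631922 295.86365834] 16
slot (array([543.8, 293.9]), array([ 8.5, 28.2]), np.float32(178.8))
[([375.3, 251.6], 0.67), ([257.1, 206.2], 0.57)]
top cover (array([535.7, -26.6]), array([72.3, 38.3]), np.float32(85.5)) rib (array([533.8, -26.2]), array([149.2, 155.5]), np.float32(92.9)) 605 zrib 341.3084709276244
top base (array([545.2, 291.2]), array([130. ,  95.6]), np.float32(3.4)) 892
pin [552.01335694 291.79378873] 6
slot (array([545.9, 293.4]), array([37.3,  9.2]), np.float32(2.6))
```

Emit:
arm_command --motion '[{"offset":[-0.0035,-0.005,0.04],"spin":0},{"offset":[0,0,0.04],"spin":0},{"offset":[0,0,0.02],"spin":0},{"offset":[0,0,0.008],"spin":0}]' --newtons 40

```text
time_s: 3.8
ee_pos: [534.4, -28.2, 39.6]
ee_rot: [180.0, -0.0, -164.5]
force: [-0.6, -1.3, -0.7]
gripper_width: 91.2
gripper_force: 0.0
```

Emit:
arm_command --motion '[{"offset":[0,0,0],"spin":0},{"offset":[0,0,0],"spin":0},{"offset":[0,0,0],"spin":0},{"offset":[0,0,0],"spin":0},{"offset":[0,0,0],"spin":0}]' --jaw 0 --newtons 40

```text
time_s: 4.42
ee_pos: [534.4, -28.2, 40.2]
ee_rot: [-180.0, 0.0, -164.5]
force: [0.4, 0.3, -1.5]
gripper_width: 44.3
gripper_force: 0.0
```

Emit:
arm_command --motion '[{"offset":[0,0,0],"spin":0},{"offset":[0,0,0],"spin":0},{"offset":[0,0,0],"spin":0},{"offset":[0,0,0],"spin":0},{"offset":[0,0,0],"spin":0}]'

```text
time_s: 5.05
ee_pos: [534.3, -28.0, 39.9]
ee_rot: [180.0, -0.0, -164.5]
force: [0.1, 2.1, -0.4]
gripper_width: 16.0
gripper_force: 40.0
```

Emit:
arm_command --motion '[{"offset":[0,0,-0.01],"spin":0},{"offset":[0,0,-0.03],"spin":0},{"offset":[0,0,-0.03],"spin":0},{"offset":[0,0,0],"spin":0}]'

```text
time_s: 5.55
ee_pos: [536.0, -28.6, 112.1]
ee_rot: [-179.9, 0.3, -164.5]
force: [0.3, -0.6, -3.2]
gripper_width: 15.9
gripper_force: 40.0
```

```bash
python3 -c "
from go import *
delta(545.3,291.5,110,-176.2)
for c in ('side','top'):
    p,D=env.grab_frame(c);cv2.imwrite(f'pics/{c}2.png',p)
    if c=='side': cv2.imwrite('pics/s2c.png',cv2.resize(p[140:260,200:340],None,fx=4,fy=4))
"
```

```text
t 5.55 pos [536.  -28.6 112.1] rot [-179.88    0.3  -164.51] F [ 0.3 -0.6 -3.2] w 15.9 tool delta mm [-94.4 306.    2. ] spin rad 0.204
```

View pics/s2c.png

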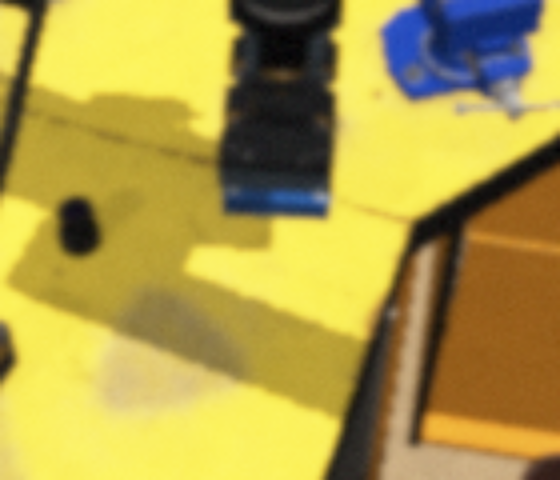

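The cover is held level by its rib (crop about (275,200)), clear of the bench. Next I carry it over the jig.

Emit:
arm_command --motion '[{"offset":[0,0,0],"spin":0.102},{"offset":[0,0,0],"spin":0.102},{"offset":[-0.0044,0.04,0],"spin":0},{"offset":[-0.0044,0.05,0],"spin":0},{"offset":[-0.0044,0.05,0],"spin":0}]'

```text
time_s: 6.28
ee_pos: [537.1, 113.2, 108.0]
ee_rot: [-180.0, -0.2, -176.3]
force: [0.8, -0.5, -4.1]
gripper_width: 15.7
gripper_force: 40.0
```

Emit:
arm_command --motion '[{"offset":[-0.0044,0.05,0],"spin":0},{"offset":[-0.0044,0.05,0],"spin":0},{"offset":[-0.0044,0.05,0],"spin":0},{"offset":[-0.0044,0.029,0],"spin":0},{"offset":[0,0,0],"spin":0}]'

```text
time_s: 6.9
ee_pos: [543.0, 293.7, 107.6]
ee_rot: [-179.9, -0.2, -176.0]
force: [-0.7, -1.0, -2.8]
gripper_width: 15.9
gripper_force: 40.0
```

```bash
python3 -c "
from go import *
delta(545.3,291.5,75,-176.2)
p,D=env.grab_frame('side');cv2.imwrite('pics/s3c.png',cv2.resize(p[200:340,140:330],None,fx=4,fy=4))
for c in ('side','top'):
    p,D=env.grab_frame(c)
    print([(b['location'],b['score']) for b in env.pinpoint(c,'cover_center')],[(b['location'],b['score']) for b in env.pinpoint(c,'jig_slot')])
"
```

```text
t 6.9 pos [543.  293.7 107.6] rot [-1.7994e+02 -1.7000e-01 -1.7603e+02] F [-0.7 -1.  -2.8] w 15.9 tool delta mm [-2.3 -2.4 32.6] spin rad 0.0029
[([225.7, 278.3], 0.67)] [([225.9, 288.8], 0.51)]
[([372.3, 251.1], 0.95), ([165.3, 188.2], 0.62)] [([169.8, 194.3], 0.73), ([169.0, 188.7], 0.58)]
```

View pics/s3c.png

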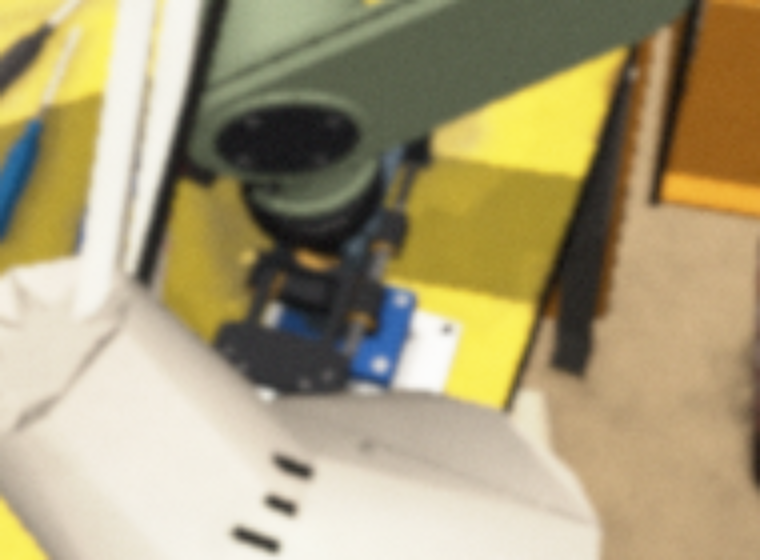

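Emit:
arm_command --motion '[{"offset":[0,-0.0022,0.015],"spin":0.002},{"offset":[0,0,0.015],"spin":0},{"offset":[0,0,0.003],"spin":0},{"offset":[0,0,0.001],"spin":0},{"offset":[0,0,0],"spin":0}]'

```text
time_s: 7.88
ee_pos: [544.4, 290.1, 76.2]
ee_rot: [180.0, 0.0, -176.3]
force: [-0.3, -0.6, -2.8]
gripper_width: 16.0
gripper_force: 40.0
```

Emit:
arm_command --motion '[{"offset":[0,0,0.001],"spin":0},{"offset":[0,0,0.001],"spin":0},{"offset":[0,0,0],"spin":0}]'

```text
time_s: 8.25
ee_pos: [544.1, 289.9, 74.0]
ee_rot: [180.0, 0.0, -176.3]
force: [1.0, 0.3, -3.2]
gripper_width: 15.8
gripper_force: 40.0
```

Emit:
arm_command --motion '[{"offset":[0,0,0.001],"spin":0},{"offset":[0,0,0.001],"spin":0},{"offset":[0,0,0],"spin":0}]'

```text
time_s: 8.62
ee_pos: [544.0, 289.9, 71.8]
ee_rot: [-180.0, -0.0, -176.3]
force: [-0.1, -0.5, -2.2]
gripper_width: 15.4
gripper_force: 40.0
```

Emit:
arm_command --motion '[{"offset":[0,0.0013,0.0005],"spin":0},{"offset":[0,0,0.0005],"spin":0},{"offset":[0,0,0],"spin":0}]'

```text
time_s: 9.0
ee_pos: [544.0, 291.2, 70.9]
ee_rot: [180.0, 0.0, -176.3]
force: [0.7, 0.9, -3.1]
gripper_width: 15.3
gripper_force: 40.0
```

Emit:
arm_command --motion '[{"offset":[0,0,0.0005],"spin":0},{"offset":[0,0,0.0005],"spin":0},{"offset":[0,0,0],"spin":0}]'

```text
time_s: 9.38
ee_pos: [544.1, 291.3, 70.6]
ee_rot: [180.0, 0.0, -176.3]
force: [-2.1, -0.0, 2.0]
gripper_width: 15.8
gripper_force: 40.0
```

Contact with the pin tip at the expected height. I'll slide toward +x along the jig.

Emit:
arm_command --motion '[{"offset":[-0.001,0,0.0003],"spin":0},{"offset":[-0.001,0,0],"spin":0},{"offset":[0,0,0],"spin":0}]'

```text
time_s: 9.75
ee_pos: [544.6, 291.3, 70.4]
ee_rot: [180.0, -0.2, -176.3]
force: [-5.4, -0.2, 7.7]
gripper_width: 15.8
gripper_force: 40.0
```

Emit:
arm_command --motion '[{"offset":[-0.001,0,0],"spin":0},{"offset":[-0.001,0,0],"spin":0},{"offset":[0,0,0],"spin":0}]'

```text
time_s: 10.12
ee_pos: [546.1, 291.3, 70.2]
ee_rot: [-180.0, -0.2, -176.3]
force: [-6.2, -0.4, 7.6]
gripper_width: 15.5
gripper_force: 40.0
```

Emit:
arm_command --motion '[{"offset":[-0.001,0,0],"spin":0},{"offset":[-0.001,0,0],"spin":0},{"offset":[0,0,0],"spin":0}]'

```text
time_s: 10.5
ee_pos: [550.3, 291.6, 69.1]
ee_rot: [-180.0, 0.0, -176.3]
force: [-0.8, -0.7, -2.7]
gripper_width: 15.9
gripper_force: 40.0
```

The support force vanished, so the tip is in the socket mouth. I'll lower gently and watch the side force.

Emit:
arm_command --motion '[{"offset":[-0.0005,0,0.001],"spin":0},{"offset":[-0.0005,0,0.001],"spin":0},{"offset":[0,0,0],"spin":0}]'

```text
time_s: 10.88
ee_pos: [551.3, 291.8, 67.5]
ee_rot: [180.0, 0.0, -176.3]
force: [0.1, 1.1, -2.2]
gripper_width: 15.6
gripper_force: 40.0
```

Emit:
arm_command --motion '[{"offset":[0,0,0.001],"spin":0},{"offset":[0,0,0.001],"spin":0},{"offset":[0,0,0],"spin":0}]'

```text
time_s: 11.25
ee_pos: [551.6, 292.2, 66.2]
ee_rot: [179.9, 0.1, -176.3]
force: [0.8, 2.6, 1.1]
gripper_width: 15.7
gripper_force: 40.0
```

Emit:
arm_command --motion '[{"offset":[-0.0004,0.0009,0],"spin":0},{"offset":[0,0,0.001],"spin":0},{"offset":[0,0,0],"spin":0}]'

```text
time_s: 11.62
ee_pos: [551.8, 293.0, 64.5]
ee_rot: [179.9, 0.1, -176.3]
force: [2.2, 2.9, -1.4]
gripper_width: 16.0
gripper_force: 40.0
```

Emit:
arm_command --motion '[{"offset":[0,0,0.001],"spin":0},{"offset":[0,0,0.001],"spin":0},{"offset":[0,0,0],"spin":0}]'

```text
time_s: 12.0
ee_pos: [551.8, 293.0, 62.7]
ee_rot: [179.9, 0.1, -176.3]
force: [1.9, 4.9, -0.9]
gripper_width: 15.7
gripper_force: 40.0
```

Emit:
arm_command --motion '[{"offset":[-0.0003,0.0008,0],"spin":0},{"offset":[0,0,0.001],"spin":0},{"offset":[0,0,0.001],"spin":0},{"offset":[0,0,0],"spin":0}]' --newtons 60

```text
time_s: 12.5
ee_pos: [551.7, 293.3, 61.3]
ee_rot: [180.0, 0.0, -176.3]
force: [1.3, 2.3, 4.7]
gripper_width: 15.8
gripper_force: 60.0
```

Emit:
arm_command --motion '[{"offset":[0,0,0.001],"spin":0},{"offset":[0,0,0.001],"spin":0},{"offset":[0,0,0.001],"spin":0},{"offset":[0,0,0],"spin":0}]'

```text
time_s: 13.0
ee_pos: [551.7, 293.3, 58.6]
ee_rot: [180.0, 0.0, -176.3]
force: [-0.1, 1.4, 7.5]
gripper_width: 15.8
gripper_force: 60.0
```

Emit:
arm_command --motion '[{"offset":[0,0,0.001],"spin":0},{"offset":[0,0,0.001],"spin":0},{"offset":[0,0,0],"spin":0}]'

```text
time_s: 13.38
ee_pos: [551.7, 293.3, 57.0]
ee_rot: [180.0, 0.0, -176.3]
force: [-0.1, 2.0, 9.5]
gripper_width: 15.7
gripper_force: 60.0
```

Emit:
arm_command --motion '[{"offset":[0,0,0.0008],"spin":0},{"offset":[0,0,0.0004],"spin":0},{"offset":[0,0,0],"spin":0},{"offset":[0,0,0],"spin":0}]'

```text
time_s: 13.88
ee_pos: [551.7, 293.3, 56.8]
ee_rot: [180.0, 0.1, -176.3]
force: [-1.6, 1.0, 15.4]
gripper_width: 15.7
gripper_force: 60.0
```

The stop is reached: z has stalled at 56.8 and the force is rising. I'll add a little margin, then check.

Emit:
arm_command --motion '[{"offset":[0,0,0.0006],"spin":0},{"offset":[0,0,0],"spin":0},{"offset":[0,0,0],"spin":0},{"offset":[0,0,0],"spin":0}]'

```text
time_s: 14.38
ee_pos: [551.8, 293.3, 56.8]
ee_rot: [180.0, 0.1, -176.3]
force: [-2.3, 0.1, 18.9]
gripper_width: 15.4
gripper_force: 60.0
```

```bash
python3 -c "
from go import *
delta(551.7,293.3,56.9,-176.2)
p,D=env.grab_frame('top');q,_=env.grab_frame('side')
cv2.imwrite('pics/f.png',cv2.hconcat([cv2.resize(p[130:250,120:220],(400,480)),cv2.resize(q[240:340,150:230],(384,480))]))
"
```

```text
t 14.38 pos [551.8 293.3  56.8] rot [ 1.7998e+02  8.0000e-02 -1.7632e+02] F [-2.3  0.1 18.9] w 15.4 tool delta mm [ 0.1  0.  -0.1] spin rad -0.002
```

View pics/f.png

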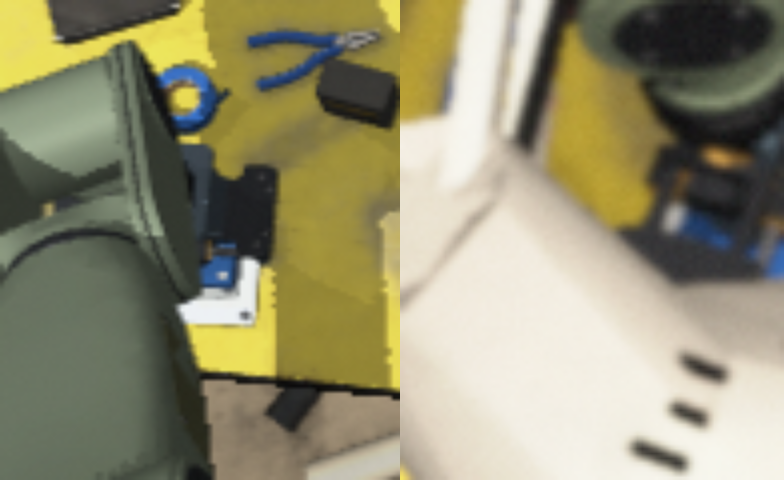

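The cover sits square on the jig (left half, about (220,272)). The tape and pack are undisturbed. The TCP height of 56.8 puts the underside at about 17 mm, and the push is about 21 N, well above the 11 N spring force.

```bash
python3 -c "
from workcell import env
print(env.job_done())"
```

```text
the job is handed in; nothing more can be done
None
```

The blue cover is on the jig with its socket over the locating pin, and I handed the job in at about 14.5 s with the arm still pressing it against the stop (about 21 N, underside about 17 mm above the bench); the pack and tape look unmoved in the last picture, which did not show the eyepiece, but nothing came near it.

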